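Close up the specimen case

ROBOT

A 6-joint arm with a two-finger parallel gripper is mounted at the origin on a cart in front of the work surface, level with it; the furniture and walls round the work are solid. World frame = base frame: x ahead of the robot, y to its left, z up, the work surface at z = 0. Lengths are in mm, angles in rad, forces in N, time in s.
With the tool pointing down it reaches from about 350 to 975 mm from the base axis. Payload 7.1 kg.
Tool frame: the origin (TCP) lies at the very end of the fingers, on their centre line; the grasp point (between the pads) lies 19 mm behind it; z points along the fingers, y is the direction in which the jaws open and shut (so a half turn about z gives the same grasp; the last joint's range is limited). The gripper opens to 88 mm and grips with 3 to 60 N. Pads are 20 mm wide; open, the fingers measure 115 mm over their backs; the gripper's body (75 mm by 178 mm) begins 61 mm behind the grasp point.
Start: joints at [-1.232, 0.423, 1.63, -0, 1.089, -0.019], TCP at [218.9, -585.395, 195.375] pointing down, gripper open.
Joint ranges: [-3, 3], [-0.9, 2.11], [0.09, 2.58], [-1.31, 4.45], [0.11, 2.69], [-2.54, 2.54]. Speed limits (rad/s): [2.39, 2.39, 3.01, 3.14, 3.14, 3.14].

INTERFACE

Orientations are given as a rotation vector (axis times angle).
In Python, from workcell import * gives the robot as it stands.
- The arm moves only by the tool play_rows, never from a script. Its argument "plan" is text: rows parted by semicolons, each of 7 numbers parted by spaces: the finger opening in cm, from 0 to 8.78, then the shift along the tool's x, y, z in cm, then the turn, a rotation vector about the tool's x, y, z in degrees. A call has 1 to 20 rows; each row shifts and turns the commanded pose from where the row before left it, along the tool's axes as they then stand; what a row does not reach is not made up. A row lasts 1/8 s, in which the tool goes at most 62.5 mm and 10.7 degrees, less where a joint would pass 70% of its speed; a pose out of reach is approached as far as the arm can. A call is refused whole if a number of a shift passes 6.25 or a number of a turn 10.7, either way. A call with a gripper value outside its range is refused whole. The fingers move at their own pace and stop on an object; the grip force is fixed at half the most. Time passes only in rows, so rows that do not move let the fingers close. It gives the time, the measured TCP pose, the force and the opening at its end, in the units of the state.
- get_obs(): the state, without advancing time (a new reading comes with each control period).
- get_image(name): name is "scene" or "top" or "wrist"; returns a dict with "pixels" (420x560x3 uint8, red, green, blue), "range_z" (420x560 float32, mm along the optical axis (not along the pixel's ray), 0 where there is no reading), "fx", "fy", "cx", "cy" (pixels), "distortion" ([k1, k2, p1, p2, k3] as OpenCV has them; the pictures are not rectified), "eye" and "attitude" of the camera in the world. Camera axes: x right, y down, z forward; pixel columns grow to the right and rows downward; lengths in mm; the calibration is good to about 2 mm. A picture is of the moment at which its call begins.
- close_job(): hands the job in, once; it reports no verdict.
The state is a dict: "t": time; "qpos": joint angles; "qvel": joint speeds; "joint_torque": joint torques, N m; "ee_pos": TCP position; "orientation": TCP orientation; "ft_force": force on the tool from outside, world axes, zero at the start; "moment": the same for the moment, N m; "width": finger opening in mm.
Only numpy, scipy, OpenCV 4.12 (cv2) and the standard library are available. Lean on these libraries where they do the work, as an engineer would, in place of code of your own. Each camera call takes 0.05 s, during which the arm holds its last target. There are 200 camera calls.

TASK

Close up the grey specimen case without gripping, pinching or lifting anything: with the fingertips, first push the upright orange retaining flap down flat over the vials, then swing the blue cover over and press it fully shut. Push gently, leave the case where it stands, and do not disturb the pots and the bottle beside it.

Things in the scene. Friction and masses are not known exactly. Their poses are not given: they have to be found in the camera images.
- case: grey open-topped specimen case, 136 x 206 mm outside, rim 78 mm high, walls 5 mm, about 2 kg, standing loose on the bench. Origin: centre of its underside; x points from its front (flap hinge side, roughly toward the robot) to its back (cover hinge side), y along its long side, z up. Vials with coloured caps sit in foam inside, all below the flap when that is down. A black carry bar sticks out 16 mm from each end (50 mm high).
- flap_hinge (a point): middle of the flap's hinge line, which runs along the case's y just inside the front wall: 56 mm in front of the case's centre, 66.5 mm above the bench
- cover_hinge (a point): middle of the cover's hinge line, which runs along the case's y on the back rim: 68 mm behind the case's centre, 78 mm above the bench
- flap (a joint): angle of the orange flap in rad: 0 = folded down flat inside the case, grows as it rises, about 1.57 = upright, stop at 1.8 (leaning out to the front). It starts near upright. Friction hinge: stays where it is left; about 1 N at its free edge moves it; a foam pad cushions its stop at the bottom.
- cover (a joint): angle of the blue cover in rad: 0 = shut, lying on the rim; grows as it opens, about 1.57 = upright, stop at 1.9 (leaning to the back). It starts standing open. Friction hinge: stays where it is left, does not fall shut; 1 to 4 N near its free edge moves it. A gasket cushions its closing. It strikes the flap if that still stands.
- flap_edge (a point): middle of the flap's free edge. The flap is a plate, 105 mm from hinge to free edge, 184 mm wide along the hinge, 6 mm thick, centred in its thickness on the hinge line; folded down, its top lies 70 mm above the bench, 8 mm below the rim
- cover_edge (a point): middle of the small black tab on the cover's free edge, 146 mm from the hinge. The cover is a plate, 140 mm from hinge to edge, 210 mm wide, 10 mm thick; its outer face is 11 mm from the hinge line, so shut its top lies 89 mm above the bench
- pot_1: sample pot with orange cap, 31 mm wide, 74 mm high, loose, upright beside the case's left (+y) end; origin: centre of its underside
- pot_2: second sample pot like pot_1, loose, upright beside the case's left end; origin: centre of its underside
- bottle: small white wash bottle with a red band, 42 mm wide, 92 mm high, loose, farther left; origin: centre of its underside

How it is judged (in metres and radians):
On the way, in this order (a step that is already met when the one before it is completed fails the run):
1. the orange flap is folded down flat (within 0.06 rad) while the cover still stands open (value of joint flap below 0.06 rad and value of joint cover above 1.2 rad), for 0.2 s.
2. the blue cover is shut (within 0.04 rad) over the flat flap (value of joint cover below 0.04 rad and value of joint flap below 0.06 rad), for 0.2 s.
At the end, for the whole second after the job is handed in: flap down within 0.06 rad, cover shut within 0.04 rad and still, case at rest, level and within 3 cm of where it stood (all of step 2 and velocity of joint cover between -0.05 and 0.05 rad/s and distance of case from where it was at the start of the episode below 0.03 m and angle between case's own z axis and vertical below 0.05 rad and linear speed of case below 0.02 m/s); the robot touches nothing.
It fails at once if the cover is swung down (below 1.0 rad) while the flap still stands (above 0.3 rad) (value of joint cover below 1 rad and value of joint flap above 0.3 rad).
It fails at once if the case is shoved by more than 3 cm, lifted or tilted (distance of case from where it was at the start of the episode above 0.03 m or height (world z) of case above 0.015 m or angle between case's own z axis and vertical above 0.1 rad).
It fails at once if the case, flap or cover is pushed or squeezed with more than 40 N (contact force between any of the arm, the fingers and case above 40 N).
It fails at once if a sample pot or the wash bottle is shifted by more than 3 cm, lifted or knocked over (distance of any of pot_1, pot_2, bottle from where it was at the start of the episode above 0.03 m or angle between any of pot_1, pot_2, bottle's own z axis and vertical above 0.5 rad).
It also fails if it takes over 54 s, if anything falls off the work surface, if the arm or the gripper's body presses on something with over 40 N, if the wrist force passes 120 N, or if a joint passes its speed limit or range.

## Working session

There is one attempt and no reset: what is moved stays moved. The work goes in short steps, Python scripts to look and compute and a tool call to move; the robot and the scene stay as the last step left them, time stands still between calls to the robot, and variables do not carry over. Pictures are saved under pics/ and viewed, about 8 in all and at most 12, crops included, and the job is handed in when it is done.

Besides the shell and the picture viewer there is one more tool, called after "Emit:" as name(argument=value, ...) on one line, values as JSON. play_rows: Moves the arm, as the interface text tells. Its arguments: {"type":"object","properties":{"plan":{"type":"string"}},"required":["plan"]}

```bash
mkdir -p pics; ls; cat > h.py <<'E'
from workcell import *
import numpy as np, cv2
from scipy.spatial.transform import Rotation as R
def snap(n,f):
    im=get_image(n); cv2.imwrite(f'pics/{f}.png',im['pixels'][:,:,::-1]); np.save(f'pics/{f}.npy',im,allow_pickle=True); return im
def cloud(im):
    K=np.array([[im['fx'],0,im['cx']],[0,im['fy'],im['cy']],[0,0,1.]])
    h,w=im['range_z'].shape
    u,v=np.meshgrid(np.arange(w),np.arange(h))
    p=cv2.undistortPoints(np.stack([u,v],-1).reshape(-1,1,2).astype(np.float64),K,np.array(im['distortion'],float)).reshape(h,w,2)
    z=im['range_z'][...,None]
    c=np.concatenate([p*z,z],-1)
    a=np.array(im['attitude'],float)
    M=a if a.shape==(3,3) else R.from_rotvec(a).as_matrix()
    return c@M.T+np.array(im['eye'])
E
python3 - <<'E'
from h import *
print(get_obs())
for n in ('scene','top'):
    im=snap(n,n+'0'); print(n,im['eye'],im['attitude'],im['fx'],(im['range_z']>0).mean())
E
```

```text
pics
{'t': 0.0, 'qpos': array([-1.23195458e+00,  4.23820676e-01,  1.63067017e+00, -2.23260954e-05,
        1.08861583e+00, -1.89616771e-02]), 'qvel': array([-3.02550323e-05,  1.33616356e-03,  2.14787178e-03,  8.96849243e-04,
       -9.65194971e-04,  1.81781623e-04]), 'joint_torque': array([ 1.04551811e-03, -5.44614208e+01, -2.73672831e+01,  6.43700059e-02,
        2.27170897e-02, -9.82273582e-05]), 'ee_pos': array([ 218.72942455, -584.84407001,  194.62211563]), 'orientation': array([-3.08998130e+00, -5.58793622e-01,  4.09221491e-04]), 'ft_force': array([0.35169203, 0.3068761 , 0.75785405]), 'moment': array([0.00056402, 0.07526748, 0.09504857]), 'width': 87.84677047854211}
scene [ 48.77182802 933.6798883  578.5411869 ] [-0.74392074  2.38591834 -1.40693003] 457.182986194199 0.9959311224489796
top [ 413.61913833  238.13323688 1067.06760944] [-2.18174345  2.20454403 -0.12459423] 446.0810910940056 0.9960416666666667
```

View pics/scene0.png

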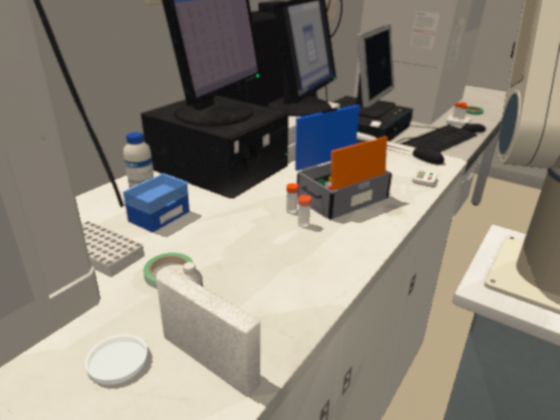

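View pics/top0.png

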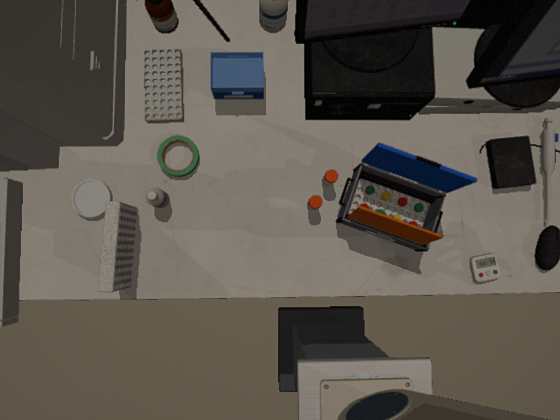

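The scene picture shows the case with the orange flap and blue cover both standing. In the top picture the case is around (395,205), the pots at (331,177) and (315,202), and the black computer behind at (370,75). Next I'll measure these from the depth.

```bash
python3 - <<'E'
from h import *
np.set_printoptions(precision=1,suppress=True)
for f in ('top0','scene0'):
    im=np.load(f'pics/{f}.npy',allow_pickle=True).item()
    P=cloud(im); hsv=cv2.cvtColor(im['pixels'],cv2.COLOR_RGB2HSV); H,S,V=[hsv[...,i].astype(int) for i in range(3)]
    roi=np.zeros(H.shape,bool)
    if f=='top0': roi[130:260,300:490]=1
    else: roi[90:235,270:400]=1
    near=(P[...,2]>-20)&(P[...,2]<300)&roi
    for name,m in (('orange',(H<14)&(S>180)&(V>90)),('blue',(H>100)&(H<125)&(S>150)&(V>60))):
        m=(m&near).astype(np.uint8)
        n,l,st,c=cv2.connectedComponentsWithStats(m)
        for i in range(1,n):
            if st[i,4]<40: continue
            mm=cv2.erode((l==i).astype(np.uint8),np.ones((3,3)))>0
            q=P[mm]
            if len(q)<10: continue
            mu=np.median(q,0); q2=q[np.linalg.norm(q-mu,axis=1)<160]
            u,s,vt=np.linalg.svd(q2-q2.mean(0),full_matrices=False)
            print(f,name,st[i],'mean',q2.mean(0),'min',np.percentile(q2,1,axis=0),'max',np.percentile(q2,99,axis=0))
            print('   long',vt[0],'normal',vt[2],'sd',s/np.sqrt(len(q2)))
    if f=='top0':
        for (u,v) in [(331,177),(315,202),(155,198),(350,115),(420,112),(484,268),(395,160),(510,160)]: print((u,v),P[v,u])
        # rim points: 
        q=P[130:260,320:480].reshape(-1,3); s=q[(abs(q[:,2]-78)<5)]
        r=cv2.minAreaRect(s[:,:2].astype(np.float32)); print('rim',r,len(s))
        fu=P[20:300,290:560].reshape(-1,3); fu=fu[(fu[:,2]>30)]
        import sys
        H2,xe,ye=np.histogram2d(fu[:,0],fu[:,1],bins=[np.arange(350,1000,50),np.arange(-500,200,50)])
        mx=np.zeros(H2.shape)
        for p in fu:
            i=int((p[0]-350)//50);j=int((p[1]+500)//50)
            if 0<=i<mx.shape[0] and 0<=j<mx.shape[1]: mx[i,j]=max(mx[i,j],p[2])
        print('y',ye[:-1]); 
        for i in range(len(mx)): print(xe[i],mx[i].astype(int))
E
```

```text
top0 orange [325 170  13  12 125] mean [577.1  81.   73.7] min [566.8  69.9  69.1] max [587.9  92.1  77.8]
   long [-0.7  0.7  0.1] normal [-0.1  0.  -1. ] sd [5.9 5.6 1.8]
top0 orange [309 196  13  12 125] mean [518.5 118.7  74. ] min [508.4 107.5  69.7] max [528.8 128.3  77. ]
   long [-0.7 -0.7 -0. ] normal [-0.  0.  1.] sd [6.1 5.6 1.7]
top0 blue [377 143  40  17 171] mean [600.8 -26.5 217.8] min [587.6 -60.3 215. ] max [613.6   6.7 221.1]
   long [-0.3 -0.9  0. ] normal [ 0.9 -0.3  0.4] sd [21.6  1.4  0.9]
top0 blue [439 165  38  17 164] mean [ 556.7 -145.   218. ] min [ 544.3 -178.3  214. ] max [ 569.3 -113.7  221.4]
   long [-0.3 -0.9  0. ] normal [-0.9  0.3 -0.3] sd [20.8  1.7  0.9]
(331, 177) [574.2  81.   72.7]
(315, 202) [517.4 118.7  74.9]
(155, 198) [528.2 473.1  85.6]
(350, 115) [725.3  28.8  48.5]
(420, 112) [ 741.9 -149.7   19.5]
(484, 268) [ 361.5 -291.5   16.7]
(395, 160) [592.9 -36.8 171. ]
(510, 160) [ 621.3 -365.4   25.9]
rim ((516.9340209960938, -27.2041015625), (274.4481201171875, 143.77346801757812), 69.7606430053711) 1006
y [-500 -450 -400 -350 -300 -250 -200
[... 721 characters left out ...]
  137   58   53 1476] mean [460.3 -38.3 123.7] min [ 432.6 -113.6   84.8] max [485.3  38.  166.8]
   long [ 0.3  0.9 -0.3] normal [-0.9  0.3  0.1] sd [50.1 12.3  1.5]
scene0 orange [288 184  10   8  74] mean [573.5  89.3  73.3] min [565.3  74.9  67.4] max [583.4  98.2  76.8]
   long [ 0.1 -1.   0.2] normal [ 0.1 -0.2 -1. ] sd [5.9 4.8 2.1]
scene0 orange [299 196  11   6  59] mean [519.7 122.1  74.5] min [510.6 112.7  73.2] max [528.8 134.2  76.3]
   long [-0.5 -0.8 -0. ] normal [-0.   0.1 -1. ] sd [5.5 4.9 0.8]
scene0 blue [ 296  105   63   64 2709] mean [580.3 -70.5 160.2] min [ 542.6 -172.7   91.8] max [611.2  11.5 217.6]
   long [ 0.3  0.9 -0.1] normal [ 0.9 -0.3 -0. ] sd [57.2 34.3  1.7]
```

```bash
python3 - <<'E'
import cv2
a=cv2.imread('pics/top0.png')[130:265,295:490]; b=cv2.imread('pics/scene0.png')[90:240,270:410]
a=cv2.resize(a,None,fx=4,fy=4,interpolation=cv2.INTER_CUBIC); cv2.imwrite('pics/c1.png',a)
E
```

```text
(no output)
```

View pics/c1.png

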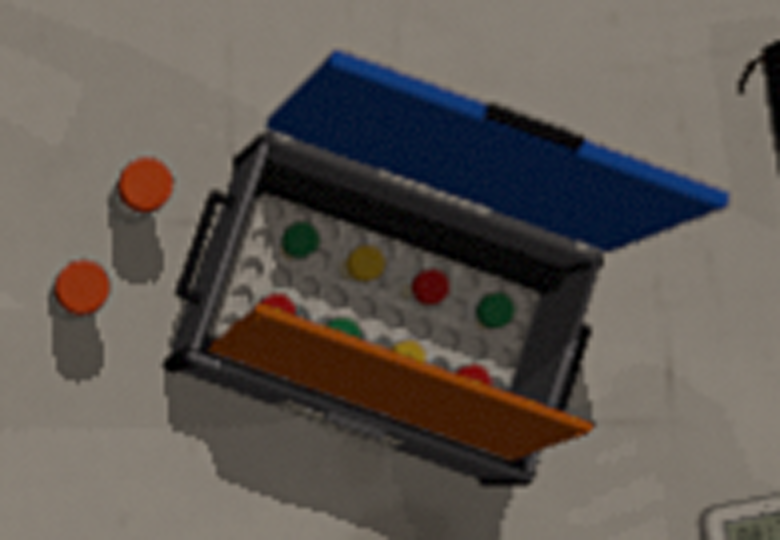

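The crop shows the rim corners near (262,138), (175,362), (525,478) and (600,255), the cover tab at (533,127), and clear space behind the cover. I'll work out the case frame and the joint angles from these.

```bash
cat >> h.py <<'E'
def load(f): return np.load(f'pics/{f}.npy',allow_pickle=True).item()
def rayz(im,uv,z):
    K=np.array([[im['fx'],0,im['cx']],[0,im['fy'],im['cy']],[0,0,1.]])
    p=cv2.undistortPoints(np.array(uv,float).reshape(-1,1,2),K,np.array(im['distortion'],float)).reshape(-1,2)
    a=np.array(im['attitude'],float); M=a if a.shape==(3,3) else R.from_rotvec(a).as_matrix()
    d=np.c_[p,np.ones(len(p))]@M.T; e=np.array(im['eye']); return e+d*((z-e[2])/d[:,2])[:,None]
E
python3 - <<'E'
from h import *
np.set_printoptions(precision=1,suppress=True)
im=load('top0')
c=np.array([[262,138],[175,362],[525,478],[600,255]])/4.+[295,130]-.4
q=rayz(im,c,78)[:,:2]; print(q, np.linalg.norm(q-np.roll(q,-1,0),axis=1), q.mean(0))
tab=rayz(im,np.array([[533,127]])/4.+[295,130],221)[0];print('tab',tab)
yaw=np.radians(-20.4); ex=np.array([np.cos(yaw),np.sin(yaw)]); ey=np.array([-ex[1],ex[0]])
print('edges dir', [np.degrees(np.arctan2(*(a-b)[::-1])) for a,b in ((q[0],q[1]),(q[3],q[2]),(q[0],q[3]),(q[1],q[2]))])
c0=q.mean(0)
im=load('scene0');P=cloud(im); hsv=cv2.cvtColor(im['pixels'],cv2.COLOR_RGB2HSV); H,S,V=[hsv[...,i].astype(int) for i in range(3)]
roi=np.zeros(H.shape,bool); roi[95:215,285:400]=1
for name,m in (('orange',(H<14)&(S>180)),('blue',(H>100)&(H<125)&(S>150))):
    m=cv2.erode((m&roi).astype(np.uint8),np.ones((3,3)))>0
    w=P[m]; w=w[(w[:,2]>82)&(w[:,2]<300)]
    if name=='orange': w=w[w[:,1]<60]
    for it in range(3):
        mu=w.mean(0); n=np.linalg.svd(w-mu,full_matrices=False)[2][2]; w=w[abs((w-mu)@n)<4]
    L=np.c_[(w[:,:2]-c0)@ex,(w[:,:2]-c0)@ey,w[:,2]]
    n*=-np.sign(n[0]); nc=[n[:2]@ex,n[:2]@ey,n[2]]
    print(name,'case mean',L.mean(0),'min',np.percentile(L,1,0),'max',np.percentile(L,99,0),'n in case',np.array(nc),'lean deg',np.degrees(np.arctan2(nc[2],-nc[0])))
print('tab case',(tab[:2]-c0)@ex,(tab[:2]-c0)@ey)
for b in ([574.5,81],[518,118.7],[528,473]): print('obj',(np.array(b)-c0)@ex,(np.array(b)-c0)@ey)
o=get_obs(); M=R.from_rotvec(o['orientation']).as_matrix(); print(M.T, (o['ee_pos'][:2]-c0)@ex,(o['ee_pos'][:2]-c0)@ey)
E
```

```text
[[ 602.4   15. ]
 [ 476.    67.5]
 [ 408.8 -128.6]
 [ 534.4 -177. ]] [136.9 207.3 134.6 203.6] [505.4 -55.8]
tab [579.2 -87.2 221. ]
edges dir [np.float64(-22.571219164956513), np.float64(-21.08399361647362), np.float64(70.48651347518371), np.float64(71.1022703149556)]
orange case mean [-48.4  -0.5 123.8] min [-55.3 -78.6  85. ] max [-41.4  80.1 169.6] n in case [-1.  -0.   0.1] lean deg 7.436665915461015
blue case mean [ 75.4  10.7 161.4] min [ 70.7 -97.6  91.9] max [ 80.2  99.4 217.7] n in case [-1. -0.  0.] lean deg 2.1899360491184283
tab case 80.16063004784722 -3.7306604099654073
obj 17.09117470396161 152.25710351367266
obj -49.0064238863627 167.8983138438344
obj -163.1326803575629 503.46304319402964
[[ 0.9  0.4  0. ]
 [ 0.4 -0.9 -0. ]
 [-0.   0.  -1. ]] -84.2600137398538 -595.9077262540728
```

Emit:
play_rows(plan="0 0 0 -2 0 0 10.2; 0 0 0 -2 0 0 10.2; 0 0 0 -2 0 0 10.2; 0 0 0 0 0 0 10.3; 0 0 -4 0 0 0 0; 0 0 -4 0 0 0 0; 0 0 -4 0 0 0 0; 0 0 -4 0 0 0 0; 0 0 -4 0 0 0 0; 0 0 -4 0 0 0 0; 0 0 -4 0 0 0 0; 0 0 -4 0 0 0 0; 0 0 -4 0 0 0 0; 0 0 0 0 0 0 0")

```text
t: 1.85
ee_pos: [344.6, -246.0, 255.2]
orientation: [-3.092, 0.551, 0.001]
ft_force: [-0.2, -0.2, 0.5]
width: 0.6
```

```bash
cat >> h.py <<'E'
C0=np.array([508.3,-56.8]); YAW=np.radians(-20.4); EX=np.array([np.cos(YAW),np.sin(YAW)]); EY=np.array([-EX[1],EX[0]])
def st():
    o=get_obs(); d=o['ee_pos'][:2]-C0; M=R.from_rotvec(o['orientation']).as_matrix()
    B=np.c_[np.r_[EX,0],-np.r_[EY,0],[0,0,-1.]]
    print('t',round(o['t'],2),'case',np.round([d@EX,d@EY,o['ee_pos'][2]],1),'F',np.round(o['ft_force'],1),'err rotvec tool deg',np.round(np.degrees(R.from_matrix(M.T@B).as_rotvec()),2),'q',np.round(o['qpos'],2),'w',round(o['width'],1))
E
python3 -c "from h import *; st()"
```

```text
t 1.85 case [ -87.5 -234.4  255.2] F [-0.2 -0.2  0.5] err rotvec tool deg [-0.02  0.03  0.19] q [-0.65  0.04  1.99  0.    1.12  1.28] w 0.6
```

Emit:
play_rows(plan="0 0 -4 0 0 0 0; 0 0 -4 0 0 0 0; 0 0 -4 0 0 0 0; 0 0 -4 0 0 0 0; 0 0 -4 0 0 0 0; 0 0 -3.4 0 0 0 0; 0 0 0 3.5 0 0 0; 0 0 0 3.5 0 0 0; 0 0 0 3.4 0 0 0; 0 0 0 0 0 0 0")

```text
t: 3.1
ee_pos: [424.1, -29.2, 149.5]
orientation: [3.091, -0.557, -0.008]
ft_force: [-0.1, 0.7, -0.7]
width: 0.4
```

```bash
python3 - <<'E'
from h import *
st()
snap('scene','scene1'); a=cv2.imread('pics/scene1.png')[60:240,240:450]; cv2.imwrite('pics/c2.png',cv2.resize(a,None,fx=3.3,fy=3.3,interpolation=cv2.INTER_CUBIC))
# corner paths -> TCP (case x,z)
print('flap')
for ph in (82,75,65,55,45,35,25,17,10,5,0):
    p=np.radians(ph); r=88; print(ph, np.round([-56+r*np.cos(p)-3*np.sin(p)-10, 66.5+r*np.sin(p)+3*np.cos(p)],1))
E
```

```text
t 3.1 case [-88.5  -3.4 149.5] F [-0.1  0.7 -0.7] err rotvec tool deg [ 0.09  0.29 -0.03] q [-0.1   0.2   2.09 -0.    0.86  1.83] w 0.4
flap
82 [-56.7 154.1]
75 [-46.1 152.3]
65 [-31.5 147.5]
55 [-18.  140.3]
45 [ -5.9 130.8]
35 [  4.4 119.4]
25 [ 12.5 106.4]
17 [17.3 95.1]
10 [20.1 84.7]
5 [21.4 77.2]
0 [22.  69.5]
```

View pics/c2.png

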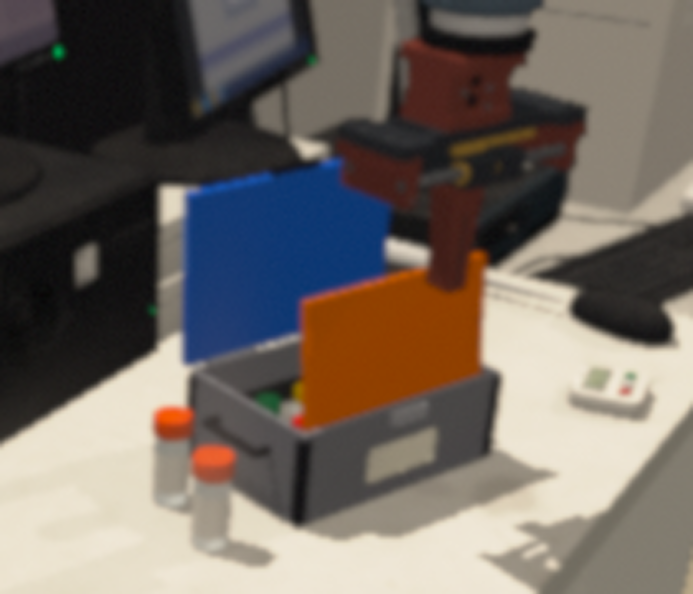

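Picture: the closed fingers are just in front of the upright flap, near (455,285) in the crop, and clear of everything else. Now I'll swing the flap down.

Emit:
play_rows(plan="0 1.1 0 0 0 0 0; 0 1.1 0 0 0 0 0; 0 0.95 0 0 0 0 0; 0 0.48 0 0.1 0 0 0; 0 0.48 0 0.11 0 0 0; 0 0.69 0 0.22 0 0 0; 0 0.69 0 0.22 0 0 0; 0 0.64 0 0.34 0 0 0; 0 0.64 0 0.34 0 0 0; 0 0.58 0 0.44 0 0 0; 0 0.58 0 0.44 0 0 0; 0 0.48 0 0.53 0 0 0; 0 0.48 0 0.53 0 0 0; 0 0.38 0 0.61 0 0 0; 0 0.38 0 0.61 0 0 0; 0 0 0 0 0 0 0")

```text
t: 5.15
ee_pos: [516.2, -62.3, 105.9]
orientation: [3.092, -0.557, -0.001]
ft_force: [-0.4, 0.0, -0.6]
width: 0.4
```

```bash
python3 -c "from h import *; st()"
```

```text
t 5.15 case [  9.4  -2.4 105.9] F [-0.4  0.  -0.6] err rotvec tool deg [ 0.01  0.05 -0.01] q [-0.14  0.4   1.92  0.    0.82  1.78] w 0.4
```

Continue down: 25° → 0, pressing slowly.

Emit:
play_rows(plan="0 0.2 0 0.6 0 0 0; 0 0.2 0 0.6 0 0 0; 0 0.1 0 0.5 0 0 0; 0 0.1 0 0.5 0 0 0; 0 0 0 0.4 0 0 0; 0 0 0 0.35 0 0 0; 0 0 0 0.3 0 0 0; 0 0 0 0.2 0 0 0; 0 0 0 0 0 0 0")

```text
t: 6.28
ee_pos: [521.9, -64.4, 71.9]
orientation: [3.092, -0.556, -0.0]
ft_force: [-0.2, -0.4, 0.4]
width: 0.3
```

```bash
python3 -c "from h import *; st()"
```

```text
t 6.28 case [15.4 -2.3 71.9] F [-0.2 -0.4  0.4] err rotvec tool deg [0.   0.01 0.  ] q [-0.15  0.46  1.93 -0.    0.75  1.78] w 0.3
```

Emit:
play_rows(plan="0 0 0 0.1 0 0 0; 0 0 0 0.1 0 0 0; 0 0 0 0 0 0 0")

```text
t: 6.65
ee_pos: [522.0, -64.4, 69.9]
orientation: [-3.092, 0.556, 0.0]
ft_force: [0.6, 1.0, 0.7]
width: 0.0
```

Emit:
play_rows(plan="0 0 0 0.1 0 0 0; 0 0 0 0 0 0 0")

```text
t: 6.9
ee_pos: [522.0, -64.4, 68.9]
orientation: [-3.092, 0.556, 0.0]
ft_force: [0.3, 0.4, 1.6]
width: 0.4
```

Emit:
play_rows(plan="0 0 0 0.1 0 0 0; 0 0 0 0 0 0 0")

```text
t: 7.15
ee_pos: [522.0, -64.4, 67.9]
orientation: [3.092, -0.556, -0.0]
ft_force: [-0.2, -0.3, -0.1]
width: 0.6
```

Emit:
play_rows(plan="0 0 0 0.1 0 0 0; 0 0 0 0 0 0 0")

```text
t: 7.4
ee_pos: [521.9, -64.3, 66.9]
orientation: [-3.092, 0.556, 0.0]
ft_force: [-0.3, -0.6, -0.4]
width: 0.5
```

```bash
python3 - <<'E'
from h import *
st()
snap('scene','scene2'); a=cv2.imread('pics/scene2.png')[60:240,240:450]; a=cv2.resize(a,None,fx=1.9,fy=2.2,interpolation=cv2.INTER_CUBIC)
im=snap('top','top2'); b=cv2.resize(cv2.imread('pics/top2.png')[130:265,295:490],None,fx=2,fy=2.93,interpolation=cv2.INTER_CUBIC)
cv2.imwrite('pics/c3.png',np.hstack([a,b]))
E
```

```text
t 7.4 case [15.4 -2.3 66.9] F [-0.3 -0.6 -0.4] err rotvec tool deg [0.   0.01 0.  ] q [-0.15  0.47  1.93  0.    0.74  1.78] w 0.5
```

View pics/c3.png

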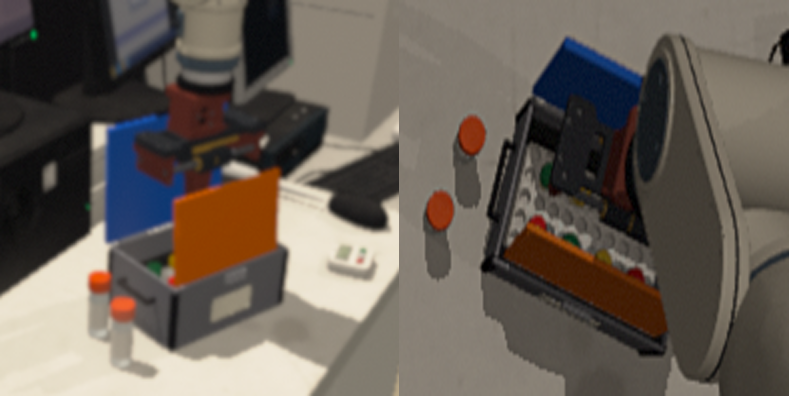

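The crop shows the fingers inside the case, behind the flap, and the flap still standing. I'll check that against the data before moving.

```bash
python3 - <<'E'
from h import *
np.set_printoptions(precision=1,suppress=True)
def proj(im,p):
    K=np.array([[im['fx'],0,im['cx']],[0,im['fy'],im['cy']],[0,0,1.]])
    M=R.from_rotvec(im['attitude']).as_matrix(); c=(np.array(p)-im['eye'])@M
    return cv2.projectPoints(c.reshape(-1,1,3),np.zeros(3),np.zeros(3),K,np.array(im['distortion'],float))[0].reshape(-1,2)
for f,t in (('scene0',None),('scene1',[424.1,-29.2,149.5]),('scene2',[521.9,-64.3,66.9])):
    im=load(f);P=cloud(im); hsv=cv2.cvtColor(im['pixels'],cv2.COLOR_RGB2HSV); H,S,V=[hsv[...,i].astype(int) for i in range(3)]
    if t: print(f,'tip crop px',(proj(im,t)-[240,60])*3.3)
    roi=np.zeros(H.shape,bool); roi[95:215,285:400]=1
    for name,m in (('orange',(H<14)&(S>200)&(V>120)),('blue',(H>100)&(H<125)&(S>150))):
        m=cv2.erode((m&roi).astype(np.uint8),np.ones((3,3)))>0
        w=P[m]; w=w[(w[:,2]>82)&(w[:,2]<300)&(w[:,1]<60)]
        for it in range(3):
            mu=w.mean(0); n=np.linalg.svd(w-mu,full_matrices=False)[2][2]; w=w[abs((w-mu)@n)<4]
        L=np.c_[(w[:,:2]-C0)@EX,(w[:,:2]-C0)@EY,w[:,2]]; n*=-np.sign(n[0])
        print(f,name,L.mean(0),np.percentile(L,1,0),np.percentile(L,99,0),'lean',np.degrees(np.arctan2(n[2],-(n[:2]@EX))))
    # tool pixels
    if f=='scene1':
        for (u,v) in [(450,270),(445,280),(455,240),(460,200)]:
            p=P[int(60+v/3.3),int(240+u/3.3)]; print((u,v),p,(p[:2]-C0)@EX,(p[:2]-C0)@EY)
E
```

```text
scene0 orange [-51.5  -0.1 123.5] [-58.4 -78.2  85. ] [-44.6  80.1 167.7] lean 7.461963256465836
scene0 blue [ 72.3  10.6 161.4] [ 67.7 -97.6  91.9] [ 77.1  99.4 217.7] lean 2.1899360491184283
scene1 tip crop px [[439.  322.2]]
scene1 orange [-52.5  -0.2 115.4] [-58.4 -76.2  84. ] [-45.8  78.7 160.1] lean 7.382989058935066
scene1 blue [ 72.2  18.1 158. ] [ 67.8 -94.3  91.8] [ 76.8  99.7 217.1] lean 2.1539552867186824
(450, 270) [417.3 -16.5 197.1] -99.34522676021678 6.028893962127915
(445, 280) [422.2 -19.1 187.8] -93.8366803339811 5.273582758977301
(455, 240) [417.3 -15.2 219.3] -99.79982242030454 7.224486446543888
(460, 200) [416.8 -16.5 247.4] -99.77768100181748 5.904053691500644
scene2 tip crop px [[331.2 374.5]]
scene2 orange [-51.8  -1.6 120.3] [-58.1 -78.7  83.6] [-44.8  79.7 168. ] lean 7.153192995465924
scene2 blue [ 71.7  57.8 144.8] [ 67.2 -24.8  90.6] [ 76.9 101.  217.9] lean 2.252050710098014
```

The reported tip should project to (439,322) in the crop but is seen near (447,288). The real fingertips therefore end about 30 mm above the reported TCP, and they passed over the flap. I'll measure that offset.

```bash
python3 - <<'E'
from h import *
np.set_printoptions(precision=1,suppress=True,linewidth=150)
im=load('scene1');P=cloud(im)
L=np.dstack([(P[...,:2]-C0)@EX,(P[...,:2]-C0)@EY,P[...,2]])
for v in range(138,156):
    m=(L[v,365:390,0]<-75)&(L[v,365:390,2]>100); u=np.where(m)[0]+365
    if len(u): print(v,u.min(),u.max(),L[v,u].mean(0),L[v,u].min(0),L[v,u].max(0), im['pixels'][v,u[len(u)//2]])
im=snap('wrist','wrist2'); print(im['eye'],im['attitude'])
E
```

```text
138 369 381 [-92.    2.6 201.4] [-99.5 -11.7 196.7] [-75.9  10.8 204.5] [65 30 23]
139 369 381 [-92.1   2.2 198.9] [-100.2  -10.2  195.8] [-78.9   7.9 201.8] [64 30 24]
140 369 381 [-92.4   2.1 196.5] [-100.4  -11.9  192.3] [-77.3   7.9 199.6] [64 29 23]
141 369 381 [-93.5   2.8 194.5] [-101.5  -12.   190.1] [-79.    9.1 197.7] [64 30 24]
142 369 380 [-92.1   2.5 191.6] [-100.2  -10.6  188.4] [-79.5   7.7 195.1] [65 30 24]
143 369 380 [-92.6   2.6 189.3] [-100.2   -7.8  186.1] [-80.    7.4 191.8] [66 31 25]
144 368 380 [-91.9   3.2 186.7] [-101.6  -10.1  182.2] [-76.4   9.1 189.5] [68 31 24]
145 368 380 [-91.5   2.2 183.8] [-98.9 -10.2 179.4] [-76.1   8.2 186.9] [72 32 25]
146 370 380 [-94.3   1.5 182.1] [-101.   -10.1  178.7] [-81.9   7.3 184.6] [72 33 25]
147 372 380 [-96.1  -0.4 179.9] [-101.   -13.   177.5] [-89.    6.5 182.3] [81 37 23]
148 374 376 [-96.3   2.8 178.1] [-97.6   0.5 177.5] [-93.9   4.3 178.9] [107  48  12]
[585.3 -86.9 256. ] [ 1.7 -2.4 -0.3]
```

View pics/wrist2.png

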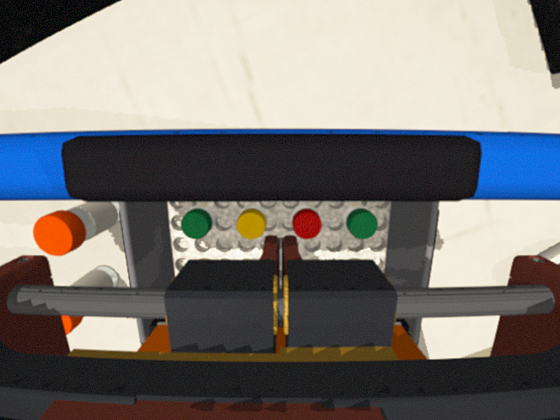

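The wrist picture shows the black cover tab at (270,165), the fingertips at (280,240) over the vials, and nothing touched. The real tip is 28.5 mm higher than the reported TCP, so I'll use that as a correction. I'll go up, back in front of the flap, and down to a lower height.

Emit:
play_rows(plan="0 0 0 -4 0 0 0; 0 0 0 -4 0 0 0; 0 0 0 -4 0 0 0; 0 -3.5 0 0 0 0 0; 0 -3.5 0 0 0 0 0; 0 -3.3 0 0 0 0 0; 0 0 0 3.5 0 0 0; 0 0 0 3 0 0 0; 0 0 0 0 0 0 0")

```text
t: 8.68
ee_pos: [423.8, -28.3, 120.7]
orientation: [3.092, -0.556, -0.007]
ft_force: [0.0, 1.0, -0.3]
width: 0.2
```

```bash
sed -i "s/o\['ee_pos'\]\[2\]\],1)/o['ee_pos'][2]+28.5],1)/" h.py; python3 - <<'E'
from h import *
np.set_printoptions(precision=1,suppress=True,linewidth=150)
st()
im=snap('scene','scene3');P=cloud(im)
L=np.dstack([(P[...,:2]-C0)@EX,(P[...,:2]-C0)@EY,P[...,2]])
for v in range(145,175):
    m=(L[v,360:392,0]<-72)&(L[v,360:392,2]>100); u=np.where(m)[0]+360
    if len(u): print(v,L[v,u].mean(0),L[v,u].min(0),L[v,u].max(0))
E
```

```text
t 8.68 case [-89.2  -2.7 149.2] F [ 0.   1.  -0.3] err rotvec tool deg [0.1 0.2 0. ] q [-0.1  0.2  2.1  0.   0.8  1.8] w 0.2
145 [-145.4   63.9  215.2] [-776.    -7.   180.9] [-78.7 768.2 578.5]
146 [-93.5   4.1 182.4] [-102.4   -9.1  177.5] [-77.3  10.6 185.8]
147 [-93.1   3.2 179.6] [-100.9  -11.3  175.5] [-78.3   9.3 182.6]
148 [-142.4   57.9  206. ] [-776.   -10.1  173.5] [-79.6 768.2 578.5]
149 [-92.7   3.5 174.6] [-101.    -6.6  170.3] [-78.4   8.8 177.9]
150 [-92.7   3.  171.9] [-101.   -10.4  167.7] [-79.9   8.1 175.8]
151 [-92.6   2.5 169.3] [-100.6  -10.2  164.7] [-77.9   9.2 171.6]
152 [-93.2   2.7 167. ] [-100.8   -7.8  163. ] [-79.5   8.1 170.3]
153 [-92.9   3.6 164.5] [-102.3   -6.5  160.7] [-78.8   8.6 167.3]
154 [-92.5   2.7 161.7] [-100.8   -9.   157.4] [-77.6   8.7 164.4]
155 [-92.7   2.5 159.1] [-101.2  -10.6  155. ] [-78.1   8.6 163.6]
156 [-142.2   57.5  187.1] [-776.    -9.5  151.9] [-77.4 768.2 578.5]
157 [-92.7   3.3 154.2] [-101.1   -9.2  149.4] [-77.7   8.7 157.6]
158 [-96.7   2.2 152.9] [-100.9   -7.   150.1] [-87.1   9.5 155. ]
159 [-98.2   2.7 151. ] [-100.2   -4.8  149.9] [-95.5   7.3 151.5]
160 [-438.   386.6  364.1] [-776.     5.   149.7] [-100.1  768.2  578.5]
169 [-776.   768.2  578.5] [-776.   768.2  578.5] [-776.   768.2  578.5]
```

The tip is confirmed at 149.5 (corrected z). Repeating the flap sweep.

Emit:
play_rows(plan="0 1.1 0 0 0 0 0; 0 1.1 0 0 0 0 0; 0 1 0 0 0 0 0; 0 0.48 0 0.1 0 0 0; 0 0.48 0 0.11 0 0 0; 0 0.69 0 0.22 0 0 0; 0 0.69 0 0.22 0 0 0; 0 0 0 0 0 0 0")

```text
t: 9.72
ee_pos: [477.8, -48.0, 115.2]
orientation: [3.092, -0.557, -0.0]
ft_force: [0.3, -0.0, -0.1]
width: 0.4
```

```bash
cat > fl.py <<'E'
from h import *
import sys
np.set_printoptions(precision=1,suppress=True,linewidth=150)
def lean(f,u0=285):
    st()
    im=snap('scene',f);P=cloud(im); hsv=cv2.cvtColor(im['pixels'],cv2.COLOR_RGB2HSV); H,S,V=[hsv[...,i].astype(int) for i in range(3)]
    roi=np.zeros(H.shape,bool); roi[80:225,270:410]=1
    for name,m in (('orange',(H<14)&(S>200)&(V>120)),('blue',(H>100)&(H<125)&(S>150))):
        m=cv2.erode((m&roi).astype(np.uint8),np.ones((3,3)))>0
        w=P[m]; w=w[(w[:,2]>68)&(w[:,2]<300)&(w[:,1]<60)]
        if len(w)<30: print(name,len(w)); continue
        for it in range(3):
            mu=w.mean(0); n=np.linalg.svd(w-mu,full_matrices=False)[2][2]; w=w[abs((w-mu)@n)<4]
        Lc=np.c_[(w[:,:2]-C0)@EX,(w[:,:2]-C0)@EY,w[:,2]]; n*=np.sign(n[2]) 
        print(name,len(w),Lc.mean(0),np.percentile(Lc,1,0),np.percentile(Lc,99,0),'n',n[:2]@EX,n[:2]@EY,n[2],'tilt from flat deg',np.degrees(np.arctan2(abs(n[:2]@EX),n[2])))
lean(sys.argv[1])
E
python3 fl.py scene4
```

```text
t 9.72 case [-31.6  -2.3 143.7] F [ 0.3 -0.  -0.1] err rotvec tool deg [ 0.  0. -0.] q [-0.1  0.3  2.  -0.   0.8  1.8] w 0.4
orange 1157 [-36.8  -4.6 109.6] [-52.7 -78.5  80.8] [-13.9  78.9 151.6] n -0.8843021143848399 -0.00405957683546378 0.4668975158751846 tilt from flat deg 62.16665542775548
blue 1529 [ 72.1  41.4 155.5] [ 67.7 -71.9  91.7] [ 76.6 100.5 217.6] n -0.9992496683763303 -0.001832534857494691 0.038687750849459156 tilt from flat deg 87.78279810235915
```

The flap is now at 62°, as planned. Continuing down.

Emit:
play_rows(plan="0 0.6 0 0.34 0 0 0; 0 0.6 0 0.34 0 0 0; 0 0.56 0 0.44 0 0 0; 0 0.56 0 0.44 0 0 0; 0 0.48 0 0.53 0 0 0; 0 0.48 0 0.53 0 0 0; 0 0.38 0 0.61 0 0 0; 0 0.38 0 0.61 0 0 0; 0 0.2 0 0.55 0 0 0; 0 0.2 0 0.55 0 0 0; 0 0.1 0 0.5 0 0 0; 0 0.1 0 0.5 0 0 0; 0 0.05 0 0.4 0 0 0; 0 0 0 0.35 0 0 0; 0 0 0 0.2 0 0 0; 0 0 0 0 0 0 0")

```text
t: 11.78
ee_pos: [521.1, -64.1, 46.4]
orientation: [3.092, -0.556, -0.001]
ft_force: [-0.2, 0.6, 0.4]
width: 0.4
```

```bash
python3 fl.py scene5
```

```text
t 11.78 case [14.5 -2.4 74.9] F [-0.2  0.6  0.4] err rotvec tool deg [0. 0. 0.] q [-0.1  0.5  1.9  0.   0.7  1.8] w 0.4
orange 225 [  1.  -20.3  73.1] [-32.  -80.7  70.5] [36.7 59.8 75.5] n -0.0347593150404689 -0.006431693639492766 0.9993750163651507 tilt from flat deg 1.9920045246525757
blue 1012 [ 71.9  55.7 151.2] [ 67.1 -94.9  89. ] [ 77.  100.8 218.2] n -0.9993317350885585 -0.0023893623263831266 0.03647429495637142 tilt from flat deg 87.90970721673763
```

Emit:
play_rows(plan="0 0 0 0.2 0 0 0; 0 0 0 0.15 0 0 0; 0 0 0 0.1 0 0 0; 0 0 0 0 0 0 0")

```text
t: 12.32
ee_pos: [521.5, -64.1, 42.5]
orientation: [-3.092, 0.556, -0.0]
ft_force: [-1.0, -0.5, 5.7]
width: 0.6
```

Emit:
play_rows(plan="0 0 0 0.1 0 0 0; 0 0 0 0 0 0 0")

```text
t: 12.58
ee_pos: [521.6, -64.2, 42.3]
orientation: [-3.092, 0.556, -0.001]
ft_force: [-4.0, 0.5, 16.0]
width: 0.7
```

Emit:
play_rows(plan="0 0 0 -1 0 0 0; 0 0 0 -4 0 0 0; 0 0 0 -4.5 0 0 0; 0 0 0 -4.5 0 0 0; 0 0 0 -4.5 0 0 0; 0 0 0 0 0 0 0")

```text
t: 13.32
ee_pos: [523.7, -64.5, 229.9]
orientation: [-3.092, 0.556, -0.012]
ft_force: [0.8, 0.7, -0.1]
width: 0.5
```

```bash
python3 fl.py scene6; python3 - <<'E'
import numpy as np
for th in (92,85,75,65,55,45,35,25,17,10,5,0):
    p=np.radians(th); r=125; print(th, np.round([68-r*np.cos(p)+11*np.sin(p)+10, 78+r*np.sin(p)+11*np.cos(p)],1))
E
```

```text
t 13.32 case [ 17.1  -1.8 258.4] F [ 0.8  0.7 -0.1] err rotvec tool deg [-0.1 -0.4  0. ] q [-0.1  0.2  1.8  0.   1.1  1.8] w 0.5
orange 24
blue 2703 [ 72.1   4.5 155.7] [ 67.4 -98.9  89.9] [ 76.9  99.1 217.7] n -0.9993027259391943 -0.0012508709533636765 0.03731617949835746 tilt from flat deg 87.86144221512502
92 [ 93.4 202.5]
85 [ 78.1 203.5]
75 [ 56.3 201.6]
65 [ 35.1 195.9]
55 [ 15.3 186.7]
45 [ -2.6 174.2]
35 [-18.1 158.7]
25 [-30.6 140.8]
17 [-38.3 125.1]
10 [-43.2 110.5]
5 [-45.6  99.9]
0 [-47.  89.]
```

```bash
python3 - <<'E'
from h import *
np.set_printoptions(precision=1,suppress=True)
im=load('scene6');P=cloud(im);hsv=cv2.cvtColor(im['pixels'],cv2.COLOR_RGB2HSV)
L=np.dstack([(P[...,:2]-C0)@EX,(P[...,:2]-C0)@EY,P[...,2]])
m=(hsv[...,0]<16)&(hsv[...,1]>130)&(abs(L[...,0])<60)&(abs(L[...,1])<95)&(L[...,2]<200)
w=L[m]; A=np.c_[w[:,0],w[:,1],np.ones(len(w))]; 
for i in range(3):
    c=np.linalg.lstsq(A,w[:,2],rcond=None)[0]; k=abs(A@c-w[:,2])<4; A,w=A[k],w[k]
print(len(w),w.mean(0),w.min(0),w.max(0),'slope rad x,y',np.round(c[:2],3))
E
```

```text
1119 [-3.5  0.7 70.5] [-52.5 -94.5  67.4] [50.1 89.2 73.9] slope rad x,y [-0.  0.]
```

The flap is flat: slope 0.00 and top at 70.5. Next I go over and behind the cover.

Emit:
play_rows(plan="0 3.5 0 0 0 0 0; 0 3.5 0 0 0 0 0; 0 3.3 0 0 0 0 0; 0 0 0 2.8 0 0 0; 0 0 0 2.7 0 0 0; 0 0 0 0 0 0 0")

```text
t: 14.12
ee_pos: [615.0, -99.6, 167.1]
orientation: [-3.092, 0.556, 0.012]
ft_force: [-0.1, -0.1, 1.0]
width: 0.3
```

```bash
python3 fl.py scene7;python3 -c "
import cv2
a=cv2.imread('pics/scene7.png')[60:240,240:450]; cv2.imwrite('pics/c7.png',cv2.resize(a,None,fx=3,fy=3,interpolation=cv2.INTER_CUBIC))"
```

```text
t 14.12 case [115.   -2.9 195.6] F [-0.1 -0.1  1. ] err rotvec tool deg [ 0.1  0.4 -0. ] q [-0.2  0.5  1.6  0.   1.   1.8] w 0.3
orange 52 [ -3.7 -16.7  70.2] [-34.3 -62.   68.3] [23.5 18.7 71.8] n 0.007538465914071441 -0.007414804948725884 0.9999440945369071 tilt from flat deg 0.43193824612411297
blue 2691 [ 72.1   4.7 155.7] [ 67.4 -98.1  90. ] [ 76.8  99.3 217.5] n -0.9993371802862259 -0.0017224626604093692 0.036362524939258095 tilt from flat deg 87.9161182947837
```

View pics/c7.png

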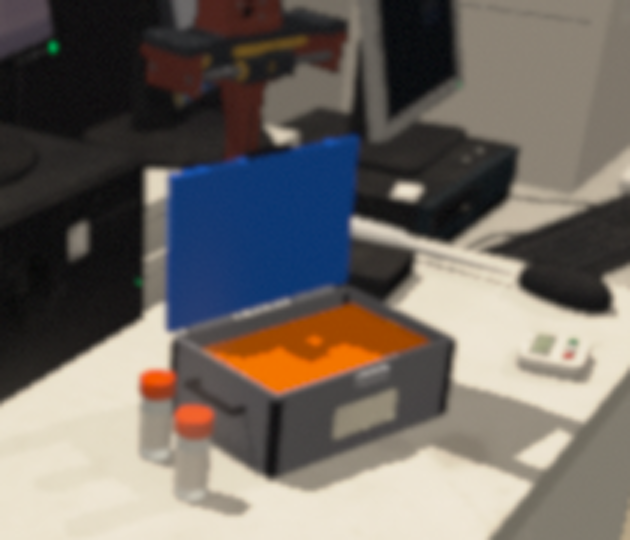

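Picture: the flap lies flat, and the finger is behind the middle of the cover at (243,150) in the crop. Now I'll swing the cover.

Emit:
play_rows(plan="0 -1.1 0 0 0 0 0; 0 -1.1 0 0 0 0 0; 0 -0.83 0 0 0 0 0; 0 -0.83 0 0 0 0 0; 0 -0.83 0 0 0 0 0; 0 -1.02 0 0.17 0 0 0; 0 -1.02 0 0.18 0 0 0; 0 -0.98 0 0.34 0 0 0; 0 -0.97 0 0.35 0 0 0; 0 0 0 0 0 0 0")

```text
t: 15.42
ee_pos: [535.0, -69.4, 160.0]
orientation: [-3.092, 0.556, 0.004]
ft_force: [-0.8, -0.4, -0.4]
width: 0.5
```

```bash
python3 fl.py scene8
```

```text
t 15.43 case [ 29.4  -2.5 188.5] F [-0.8 -0.4 -0.4] err rotvec tool deg [0.  0.1 0. ] q [-0.1  0.3  1.9  0.   0.9  1.8] w 0.5
orange 71 [  4.6 -18.   70.4] [-34.6 -68.5  68.4] [36.9 70.9 72.4] n -0.0007184713725899653 0.0036820715641275982 0.9999929630491824 tilt from flat deg 0.041165659947798666
blue 1547 [ 27.1   6.2 152.4] [ -0.7 -93.5  95.1] [ 60.9 100.7 201.7] n 0.867564314634227 0.001127147914568921 0.4973237270740485 tilt from flat deg 60.17688253534997
```

Emit:
play_rows(plan="0 -0.9 0 0.55 0 0 0; 0 -0.9 0 0.55 0 0 0; 0 -0.8 0 0.7 0 0 0; 0 -0.8 0 0.7 0 0 0; 0 -0.67 0 0.81 0 0 0; 0 -0.67 0 0.81 0 0 0; 0 -0.52 0 0.89 0 0 0; 0 -0.52 0 0.89 0 0 0; 0 -0.36 0 0.95 0 0 0; 0 -0.36 0 0.95 0 0 0; 0 -0.1 0 0.5 0 0 0; 0 -0.1 0 0.5 0 0 0; 0 0 0 0 0 0 0")

```text
t: 17.1
ee_pos: [473.6, -46.4, 72.3]
orientation: [3.092, -0.556, -0.001]
ft_force: [0.4, 1.0, -0.8]
width: 0.6
```

```bash
python3 fl.py scene9
```

```text
t 17.1 case [-36.2  -2.4 100.8] F [ 0.4  1.  -0.8] err rotvec tool deg [ 0.  0. -0.] q [-0.1  0.4  2.   0.   0.7  1.8] w 0.6
orange 0
blue 1122 [-14.8  20.8  97.7] [-69.8 -92.2  90.9] [ 55.6 102.1 102.8] n 0.07869607859652844 0.0006590796486650888 0.9968984365659052 tilt from flat deg 4.51362121432633
```

4.5° is left. Pressing shut gently, in small steps.

Emit:
play_rows(plan="0 0 0 0.3 0 0 0; 0 0 0 0.3 0 0 0; 0 0 0 0.25 0 0 0; 0 0 0 0.15 0 0 0; 0 0 0 0 0 0 0")

```text
t: 17.77
ee_pos: [473.8, -46.5, 62.6]
orientation: [3.092, -0.556, 0.0]
ft_force: [-0.5, 0.1, -0.4]
width: 0.6
```

Emit:
play_rows(plan="0 0 0 0.1 0 0 0; 0 0 0 0 0 0 0")

```text
t: 18.02
ee_pos: [473.9, -46.4, 62.0]
orientation: [-3.092, 0.556, -0.001]
ft_force: [-1.3, 0.6, 4.9]
width: 0.1
```

Emit:
play_rows(plan="0 0 0 0.1 0 0 0; 0 0 0 0 0 0 0")

```text
t: 18.27
ee_pos: [474.0, -46.5, 61.8]
orientation: [-3.092, 0.556, -0.001]
ft_force: [-4.8, 0.6, 16.5]
width: 0.7
```

```bash
python3 fl.py scene10
```

```text
t 18.27 case [-35.8  -2.3  90.3] F [-4.8  0.6 16.5] err rotvec tool deg [-0. -0.  0.] q [-0.1  0.4  2.  -0.   0.7  1.8] w 0.7
orange 0
blue 1349 [-16.   20.8  90.4] [-72.3 -92.1  87.2] [ 54.8 102.7  93.1] n -0.007647595369109149 0.0006695995549990799 0.9999705325265873 tilt from flat deg 0.4381793075823257
```

Emit:
play_rows(plan="0 0 0 -0.3 0 0 0; 0 0 0 -1 0 0 0; 0 0 0 -4 0 0 0; 0 0 0 -5 0 0 0; 0 -4 0 0 0 0 0; 0 0 0 0 0 0 0; 0 0 0 0 0 0 0")

```text
t: 19.2
ee_pos: [436.9, -32.6, 164.0]
orientation: [-3.092, 0.556, -0.002]
ft_force: [0.6, -0.3, -0.1]
width: 0.2
```

```bash
python3 fl.py scene11; python3 - <<'E'
import cv2
from h import *
a=cv2.imread('pics/scene11.png')[60:240,240:450]; cv2.imwrite('pics/c11.png',cv2.resize(a,None,fx=3,fy=3,interpolation=cv2.INTER_CUBIC))
im=load('scene11');P=cloud(im);hsv=cv2.cvtColor(im['pixels'],cv2.COLOR_RGB2HSV)
L=np.dstack([(P[...,:2]-C0)@EX,(P[...,:2]-C0)@EY,P[...,2]])
m=(hsv[...,0]>100)&(hsv[...,0]<125)&(hsv[...,1]>130)&(abs(L[...,0])<90)&(abs(L[...,1])<115)&(abs(L[...,2]-90)<15)
w=L[m];A=np.c_[w[:,:2],np.ones(len(w))];print('slopes',np.linalg.lstsq(A,w[:,2],rcond=None)[0])
E
```

```text
t 19.2 case [-75.3  -2.2 192.5] F [ 0.6 -0.3 -0.1] err rotvec tool deg [-0.  -0.1  0. ] q [-0.1  0.2  2.  -0.   0.9  1.8] w 0.2
orange 0
blue 1673 [-12.3   8.1  90.5] [-72.1 -97.4  87.4] [ 59.7 102.4  93.2] n -0.0059083353775772965 9.263472924622114e-05 0.9999825413435341 tilt from flat deg 0.3385246521154886
slopes [ 1.31227912e-02 -3.66096745e-03  9.03036366e+01]
```

View pics/c11.png

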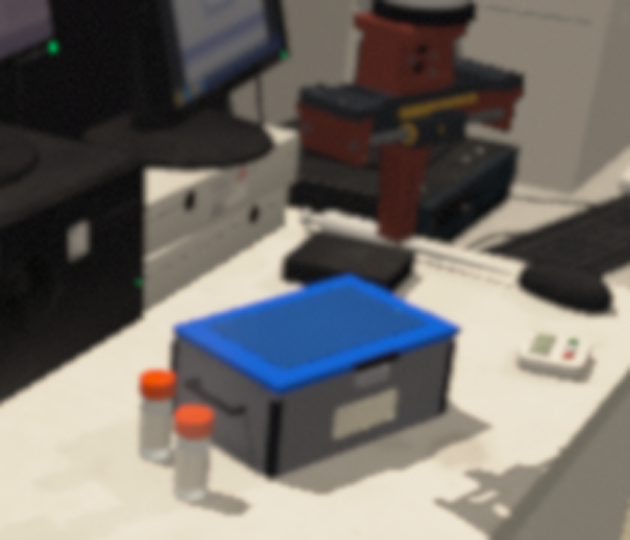

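Picture: the cover is flat on the rim, corners near (178,328), (350,277), (458,328) and (280,387). The case and pots haven't moved, and the fingers are clear of everything. Handing in.

```bash
python3 -c "
from h import *
print(close_job())"
```

```text
the job is handed in; nothing more can be done
None
```

The case is closed and the job is handed in at about 19 s of the 54 s allowed. I pushed the orange flap flat with the closed fingertips. Then I swung the blue cover over from behind and pressed it shut.

**Last checks**
- **Flap:** after I let go it lay flat, with slope 0.00 and its top at 70.5 mm, while the cover still stood at about 1.6 rad.
- **Cover:** after I let go it was within about 0.01 rad of level, with its top at 90.5 mm against 89 mm nominal. That gap is within the camera's 2 mm accuracy.
- **Forces:** the highest reading was about 16–17 N, read at the end of each move, so brief peaks in between were not seen.
- **Surroundings:** the case and pots looked unmoved in the last picture, and the fingers were clear of everything. The bottle was outside that crop, and the arm never went near it.

**What disagreed:** the real fingertips sit about 28.5 mm higher than the reported TCP. Because of this my first sweep passed over the flap without any sign of contact in the force readings or pictures. I measured the offset in the camera image, corrected for it, and the second sweep worked.

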